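# Clear the plate and unlock the reagent chest

### The job

Lift the white spacer plate off the lock chest and lay it squarely on top of the pile of its fellows on the wooden block. Then set the code 2-5-3 on the chest's three dials (left, middle, right as the robot sees them; each dial's five marks count 1 to 5 from left to right), so that each dial's white-lined pointer end points at its mark, and only then draw the bolt on the right of the chest fully towards the robot. Leave the pile and the beaker, bottle and jar where they stand.

Things in the scene. Friction and masses are not known exactly. Their poses are not given: they have to be found in the camera images.
- chest: grey steel lock chest, fixed, 170 mm (x) by 330 mm (y), flat top 60 mm above the bench; origin under its centre, x away from the robot, y to the left. On top: two steel rails along y at x = -75 and +75 mm, 14 mm thick, 42 mm high, y from -100 to +160 mm; between them three dials at x = 0, y = +115 (left), +27 (middle), -61 mm (right); right of the rails, at y = -130 mm, the bolt.
- dial_left (a joint): angle of the left dial (rad), vertical axis. 0: pointer along the chest's +x, at mark 3; positive is counter-clockwise from above. Its five black marks lie on its far side, 34 mm from the axis: 1 to 5, left to right, at +1.2, +0.6, 0, -0.6, -1.2; stops at +/-1.35. Stiff (0.04 N m), no clicks, stays where left.
- dial_middle (a joint): angle of the middle dial (rad), vertical axis. 0: pointer along the chest's +x, at mark 3; positive is counter-clockwise from above. Its five black marks lie on its far side, 34 mm from the axis: 1 to 5, left to right, at +1.2, +0.6, 0, -0.6, -1.2; stops at +/-1.35. Stiff (0.04 N m), no clicks, stays where left.
- dial_right (a joint): angle of the right dial (rad), vertical axis. 0: pointer along the chest's +x, at mark 3; positive is counter-clockwise from above. Its five black marks lie on its far side, 34 mm from the axis: 1 to 5, left to right, at +1.2, +0.6, 0, -0.6, -1.2; stops at +/-1.35. Stiff (0.04 N m), no clicks, stays where left.
- dial_left_grip (a point): grip point of the left dial, on its axis, 28 mm above the chest's flat top. The dial is a black upright bar 44 mm long, 12 mm wide, its top 37 mm above the chest's top, on a flat disc 48 mm across, 5 mm thick. The point's x axis runs along the bar to the pointer end (white line on top, small nose); z is up.
- dial_middle_grip (a point): grip point of the middle dial, on its axis, 28 mm above the chest's flat top. The dial is a black upright bar 44 mm long, 12 mm wide, its top 37 mm above the chest's top, on a flat disc 48 mm across, 5 mm thick. The point's x axis runs along the bar to the pointer end (white line on top, small nose); z is up.
- dial_right_grip (a point): grip point of the right dial, on its axis, 28 mm above the chest's flat top. The dial is a black upright bar 44 mm long, 12 mm wide, its top 37 mm above the chest's top, on a flat disc 48 mm across, 5 mm thick. The point's x axis runs along the bar to the pointer end (white line on top, small nose); z is up.
- bolt (a joint): travel of the bolt (m): 0 home (away from the robot), 0.05 fully drawn, at its stop; slides along the chest's -x, towards the robot, against about 2 N of friction and stays where left. Nothing blocks it mechanically: it must not be drawn while a dial is off the code.
- bolt_grip (a point): grip point of the bolt's upright black handle, 30 mm above the chest's flat top; moves with the bolt, axes as the chest's. Handle 14 mm thick along x, 30 mm wide along y, top 44 mm above the chest's top, in a steel track 8 mm high. A keeper block 26 mm high stands 38 mm beyond the handle's middle when home.
- plate_mid (a point): centre of the loose spacer plate: white rigid plastic, 170 x 50 x 8 mm, about 100 g, x along its length, z up. At the start it lies across the two guard rails over the middle dial, its underside 102 mm above the bench.
- pile_top_mid (a point): centre of the topmost plate of the pile: two plates just like the loose one, stacked on the wooden block; x along the length, z up. Its top is 32 mm above the bench at the start; a plate laid on it has its centre 8 mm above this point.
- stand: wooden block under the pile, fixed, 150 x 36 x 16 mm, origin at the centre of its underside, x along its length; narrower than the plates, so that fingers have room beside them.
- beaker: bystander: open glass beaker, 72 mm across, 95 mm high; origin at the centre of its underside.
- bottle: bystander: amber glass bottle, 64 mm across, 150 mm high; origin at the centre of its underside.
- jar: bystander: white jar, 68 mm across, 85 mm high; origin at the centre of its underside.
Mind the look-alikes: they are no part of the job. What is shaped like the part that bears plate_mid but blue or yellow is not meant.

How it is judged (in metres and radians):
On the way, in this order (a step that is already met when the one before it is completed fails the run):
1. the loose plate lies on top of the pile (x of plate_mid in the frame of pile_top_mid between -0.015 and 0.015 m and y of plate_mid in the frame of pile_top_mid between -0.012 and 0.012 m and z of plate_mid in the frame of pile_top_mid between 0.005 and 0.011 m and angle between the x axis of plate_mid and the x axis of pile_top_mid, either way round below 0.15 rad and horizontal distance between pile_top_mid and stand below 0.02 m), for 0.2 s.
2. all three dials show the code 2-5-3 (value of joint dial_left between 0.46 and 0.74 rad and value of joint dial_middle between -1.34 and -1.06 rad and value of joint dial_right between -0.14 and 0.14 rad), for 0.2 s.
At the end, for the whole second after the job is handed in: The loose plate lies flat on the pile's top plate, within 15 mm lengthways, 12 mm sideways and 0.15 rad of square; that plate is within 20 mm of its block's middle; the dials are within 0.14 rad of 2-5-3 (0.6, -1.2, 0 rad); the bolt is drawn at least 43 of its 50 mm (all of step 1 and all of step 2 and value of joint bolt above 0.043 m); the robot touches nothing.
It fails at once if the bolt is drawn more than 12 mm while a dial is off the code (value of joint bolt above 0.012 m and not (value of joint dial_left between 0.46 and 0.74 rad and value of joint dial_middle between -1.34 and -1.06 rad and value of joint dial_right between -0.14 and 0.14 rad)).
It fails at once if the beaker, bottle or jar is moved more than 30 mm (distance of any of beaker, bottle, jar from where it was at the start of the episode above 0.03 m).
It also fails if it takes over 67 s, if anything falls off the work surface, if the arm or the gripper's body presses on something with over 40 N, if the wrist force passes 120 N, or if a joint passes its speed limit or range.

### The arm

A 6-joint arm with a two-finger parallel gripper is mounted at the origin on the work surface. World frame = base frame: x ahead of the robot, y to its left, z up, the work surface at z = 0. Lengths are in m, angles in degrees, forces in N, time in s.
With the tool pointing down it reaches from about 0.35 to 0.875 m from the base axis. Payload 4.2 kg.
Tool frame: the origin (TCP) lies midway between the tips of the shut fingers; the grasp point (between the pads) lies 19 mm behind it; y points along the fingers, z is the direction in which the jaws open and shut, and the axes are right-handed (so a half turn about y gives the same grasp; the last joint's range is limited). The gripper opens to 87 mm and grips with 3 to 60 N. Pads are 19 mm wide; open, the fingers measure 117 mm over their backs; the gripper's body (75 mm by 190 mm) begins 51 mm behind the grasp point.
Start: joints at [-52.506, 22.042, 0.453, 0, -68.411, -14.817], TCP at [0.241, -0.577, 0.223] pointing down, gripper open.
Joint ranges: [-179.83, 179.83], [-69.29, 118.12], [-61.27, 80.66], [-181.25, 117.63], [-171.15, -9.14], [-177.46, 177.46]. Speed limits (degrees/s): [159.86, 159.86, 180, 180, 180, 180].

### API

Orientations are given as [roll, pitch, yaw] about the fixed x, y, z axes, in that order (R = Rz(yaw) Ry(pitch) Rx(roll)).
In Python, from workcell import env gives the robot as it stands. The module is installed in compiled form; this text tells all that it offers. Calls block until the motion is done:
- env.goto(position, orientation): joint-space move of the TCP to a pose.
- env.move_straight(position, rotation=None, rate=0.15, force_limit=None): straight line of the TCP; rotation=None keeps the orientation; rate is the mean speed in m/s. With force_limit (N) it stops when the force on the tool has changed by that much, and returns True; else False.
- env.set_joints(angles): joint-space move.
- env.gripper_to(opening, grasp_force=None): opening from 0.0 (shut) to 1.0 (fully open); grasp_force is the grip in N (None keeps the last); returns when the fingers have stopped.
- env.dwell(seconds).
- env.inverse_kinematics(position, orientation): joint angles nearest the present ones, or None.
- env.read_state(): the state.
- env.grab_frame(name): name is "scene" or "top" or "wrist"; returns a dict with "image" (384x512x3 uint8, blue, green, red), "fx", "fy", "cx", "cy" (pixels), "position" and "orientation" of the camera in the world. Camera axes: x right, y up, looking along -z (the intrinsics and any distortion apply to the point x, -y, -z); pixel columns grow to the right and rows downward; lengths in m; the calibration is good to about 2 mm. A picture is of the moment at which its call begins. There is no depth.
A pose or a line that the arm cannot do raises env.Unreachable and nothing moves.
- env.close_job(): hands the job in, once; it reports no verdict.
Trained networks look in a picture, given as the dict that the camera call returned (one of the last four; its "shot" number tells which), for a name from the list of things; names that differ only in an ending like _2 or _b are one class to them, and where a whole thing is asked for, a point or a joint stands for the part that bears it (a point fixed in the world has none). Each returns a list of dicts, best first, with "score" (0 to 1); they miss things now and then, are a little off and sometimes report something else, mostly with a low value. They report only what shows in the picture. A call takes as long as a camera call. They do not tell look-alikes from the thing itself.
- env.search_frame(picture, thing): "xyz" ([x, y, z] in m, in world coordinates, good to about 4 mm: the middle of the surface that is visible of it).
- env.trace(picture, thing): "mask" (384x512 bool, what is visible of it).
The state is a dict: "clock": time; "joint_positions": joint angles; "qvel": joint speeds; "joint_torque": joint torques, N m; "position": TCP position; "tool_rot": TCP orientation; "force": force on the tool from outside, world axes, zero at the start; "wrist_torque": the same for the moment, N m; "opening": opening from 0.0 (shut) to 1.0 (fully open).
Only numpy, scipy, OpenCV 4.12 (cv2) and the standard library are available. Lean on these libraries where they do the work, as an engineer would, in place of code of your own. Each camera call takes 0.05 s, during which the arm holds its last target. There are 200 camera calls.

## Working session

There is one attempt and no reset: what is moved stays moved. The work goes in short steps, each a Python script; the robot and the scene stay as the last script left them, time stands still between calls to the robot, and variables do not carry over. Pictures are saved under pics/ and viewed, about 8 in all and at most 12, crops included, and the job is handed in when it is done.

```bash
mkdir -p pics
cat > h.py <<'E'
import numpy as np, cv2
from scipy.spatial.transform import Rotation as R
from workcell import env
def save(f,name,crop=None,s=1):
    im=f["image"]
    if crop: im=im[crop[1]:crop[3],crop[0]:crop[2]]
    cv2.imwrite(f"pics/{name}.png",cv2.resize(im,None,fx=s,fy=s,interpolation=cv2.INTER_CUBIC))
def rot(f):
    o=np.array(f["orientation"],float)
    return o if o.shape==(3,3) else R.from_euler("xyz",o,degrees=True).as_matrix()
def ray(f,u,v,z):
    d=rot(f)@np.array([(u-f["cx"])/f["fx"],-(v-f["cy"])/f["fy"],-1])
    p=np.array(f["position"]); return p+d*(z-p[2])/d[2]
def proj(f,p):
    c=rot(f).T@(np.array(p)-np.array(f["position"]))
    return f["cx"]+f["fx"]*c[0]/-c[2], f["cy"]-f["fy"]*c[1]/-c[2]
E
python3 - <<'E'
from h import *
a=env.grab_frame("top"); b=env.grab_frame("scene")
print({k:v for k,v in a.items() if k!="image"}); print({k:v for k,v in b.items() if k!="image"})
im=np.hstack([a["image"],b["image"]]); 
save(a,"top",s=1.55); save(b,"scene",s=1.55)
for t in ["chest","dial_left","dial_middle","dial_right","bolt","plate_mid","pile_top_mid","stand","beaker","bottle","jar"]:
    for n,f in (("top",a),("scene",b)):
        print(t,n,[(np.round(d["xyz"],3).tolist(),round(d["score"],2),np.round(proj(f,d["xyz"])).tolist()) for d in env.search_frame(f,t)[:5]])
s=env.read_state();print(s["clock"],s["tool_rot"],s["opening"])
E
```

```text
{'fx': 388.26431962589606, 'fy': 388.26431962589606, 'cx': 252.5864533755017, 'cy': 191.1936465749824, 'position': array([ 0.36753792, -0.0030875 ,  1.25869038]), 'orientation': array([  9.82575975,   1.55686787, -89.9775124 ]), 'shot': 1}
{'fx': 496.7162450161884, 'fy': 496.7162450161884, 'cx': 260.73419262715873, 'cy': 192.41628061645898, 'position': array([ 1.23144955, -0.71512065,  1.68030246]), 'orientation': array([32.22445693, -0.12725497, 42.63213993]), 'shot': 2}
chest top [([0.558, -0.145, 0.058], 0.77, [309.0, 196.0])]
chest scene [([0.568, -0.153, 0.059], 0.75, [231.0, 229.0])]
dial_left top []
dial_left scene [([0.584, -0.017, 0.063], 0.49, [259.0, 207.0])]
dial_middle top []
dial_middle scene []
dial_right top [([0.553, -0.18, 0.065], 0.54, [320.0, 198.0])]
dial_right scene [([0.558, -0.192, 0.075], 0.62, [221.0, 232.0])]
bolt top [([0.559, -0.253, 0.072], 0.79, [344.0, 195.0])]
bolt scene [([0.572, -0.257, 0.074], 0.64, [211.0, 247.0])]
plate_mid top [([0.363, -0.384, 0.011], 0.93, [385.0, 260.0]), ([0.56, -0.091, 0.108], 0.91, [292.0, 193.0]), ([0.48, 0.192, 0.01], 0.
[... 155 characters left out ...]
0.74, [276.0, 169.0])]
pile_top_mid top [([0.574, 0.356, 0.034], 0.65, [151.0, 193.0])]
pile_top_mid scene [([0.58, 0.353, 0.034], 0.64, [319.0, 153.0])]
stand top []
stand scene []
beaker top [([0.498, 0.563, 0.057], 0.58, [83.0, 216.0])]
beaker scene [([0.5, 0.533, 0.064], 0.79, [332.0, 114.0])]
bottle top [([0.532, -0.493, 0.099], 0.77, [427.0, 203.0])]
bottle scene [([0.562, -0.516, 0.096], 0.74, [153.0, 293.0])]
jar top [([0.75, 0.184, 0.083], 0.8, [203.0, 136.0]), ([0.558, -0.256, 0.073], 0.53, [345.0, 196.0])]
jar scene [([0.773, 0.178, 0.075], 0.81, [331.0, 203.0]), ([0.57, -0.156, 0.056], 0.47, [231.0, 230.0])]
1.2 [-8.99980007e+01  8.45329730e-04  2.26751153e+01] 0.9991455888911763
```

View pics/top.png

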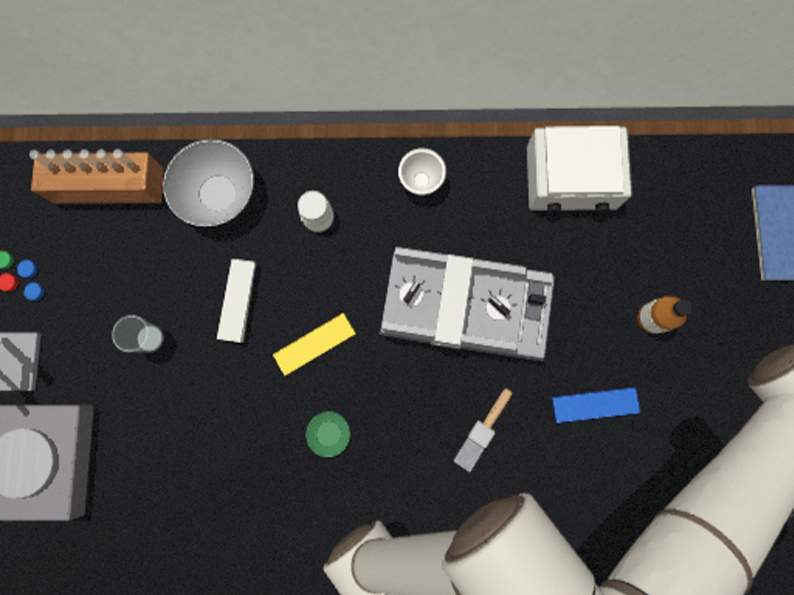

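View pics/scene.png

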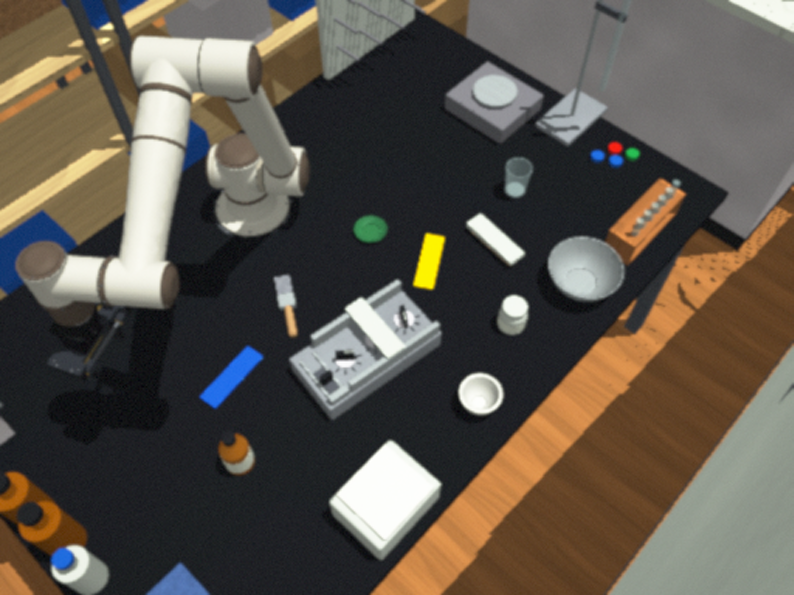

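```bash
cat >> h.py <<'E'
def rect(f,mask,z):
    m=mask.astype(np.uint8); n,l,st,_=cv2.connectedComponentsWithStats(m); m=(l==1+np.argmax(st[1:,4])).astype(np.uint8)
    c=max(cv2.findContours(m,cv2.RETR_EXTERNAL,cv2.CHAIN_APPROX_NONE)[0],key=cv2.contourArea)[:,0]
    P=np.array([ray(f,u,v,z)[:2] for u,v in c]).astype(np.float32)
    (x,y),(w,h),a=cv2.minAreaRect(P*1000)
    if w<h: w,h,a=h,w,a+90
    return np.round([x/1000,y/1000,w,h,(a+90)%180-90],4)
E
python3 - <<'E'
from h import *
for n in("top","scene"):
    f=env.grab_frame(n)
    for t,z0 in(("plate_mid",None),("pile_top_mid",.032),("chest",.06)):
        for d in env.trace(f,t)[:4]:
            m=d["mask"]; bgr=f["image"][m].mean(0).round(); 
            print(n,t,round(d["score"],2),m.sum(),bgr,rect(f,m,z0 or .11), rect(f,m,.008) if not z0 else "")
    # white threshold
    hsv=cv2.cvtColor(f["image"],cv2.COLOR_BGR2HSV)
    w=((hsv[...,1]<40)&(hsv[...,2]>(200 if n=="top" else 190)))
    k,l,st,c=cv2.connectedComponentsWithStats(w.astype(np.uint8))
    for i in range(1,k):
        if 300<st[i,4]<4000: print("white",c[i].round(),st[i,4],rect(f,l==i,.11),rect(f,l==i,.032))
E
```

```text
top plate_mid 0.97 888 [222. 232. 231.] [ 5.608000e-01 -9.150000e-02  1.696357e+02  4.893560e+01 -9.102100e+00] [ 5.779000e-01 -9.940000e-02  1.846988e+02  5.328090e+01 -9.102100e+00]
top plate_mid 0.75 767 [ 93. 227. 250.] [  0.4742   0.1787 155.2558  46.2777 -59.6162] [  0.4837   0.1948 169.042   50.387  -59.6162]
top plate_mid 0.6 870 [203. 117.  61.] [  0.3598  -0.3499 158.3263  46.1627 -83.3414] [  0.3591  -0.3807 172.3851  50.2618 -83.3414]
top pile_top_mid 0.91 782 [221. 231. 231.] [  0.5736   0.3546 168.2127  51.5119  -8.1313] 
top pile_top_mid 0.3 263 [95. 92. 92.] [  0.5709  -0.266   81.5978  39.0187 -10.6782] 
top chest 0.73 5260 [156. 156. 156.] [ 5.604000e-01 -1.214000e-01  3.314630e+02  1.889259e+02  8.038300e+01] 
white [376. 103.] 2461 [  0.8414  -0.3515 183.0273 140.9322  89.4712] [  0.8736  -0.3751 195.4554 150.5019  89.4712]
white [273. 113.] 404 [ 8.23000e-01 -3.05000e-02  9.17844e+01  9.02690e+01 -6.57000e-01] [ 8.54000e-01 -3.24000e-02  9.80171e+01  9.63985e+01 -6.57900e-01]
white [292. 193.] 918 [ 5.61100e-01 -9.28000e-02  1.68051e+02  5.76782e+01 -9.64780e+00]
[... 2525 characters left out ...]
 -7.9135]
white [ 51. 176.] 497 [-7.26000e-02 -4.69000e-01  9.80912e+01  9.54613e+01  3.67639e+01] [ -0.1374  -0.4568 102.9636 100.203   36.7639]
white [371. 179.] 443 [  0.8308   0.3445 107.0321  87.8928 -31.4691] [  0.8109   0.3971 112.3486  92.2585 -31.4691]
white [243. 210.] 790 [ 5.649000e-01 -9.540000e-02  2.472420e+02  1.731573e+02  8.054720e+01] [ 5.318000e-01 -6.460000e-02  2.595230e+02  1.817584e+02  8.054720e+01]
white [309. 254.] 485 [ 8.57500e-01 -5.32000e-02  9.51632e+01  9.45191e+01 -4.73118e+01] [ 8.38900e-01 -2.03000e-02  9.98901e+01  9.92140e+01 -4.73118e+01]
white [248. 319.] 2576 [  0.8576  -0.3626 185.6673 146.8249  89.9084] [  0.839   -0.3451 194.8898 154.118   89.9084]
```

```bash
cat >> h.py <<'E'
def down(y): return [-90,0,y]
E
python3 - <<'E'
from h import *
for y in(-9,171): 
    for p in([.563,-.092,.28],[.575,.355,.28]): 
        q=env.inverse_kinematics(p,down(y)); print(y,None if q is None else np.round(q))
env.gripper_to(64/87)
env.goto([.55,-.10,.33],down(-9))
f=env.grab_frame("wrist"); print({k:v for k,v in f.items() if k!="image"})
save(f,"w1",s=1.5)
for d in env.trace(f,"plate_mid")[:3]: print(d["score"],rect(f,d["mask"],.11),f["image"][d["mask"]].mean(0))
print(env.read_state()["clock"])
E
```

```text
-9 [   7.   15.   -2.   -0.  -73. -106.]
-9 [  45.   26.   14.   -0.  -79. -144.]
171 [  7.  15.  -2.   0. -73.  74.]
171 [ 45.  26.  14.   0. -79.  36.]
{'fx': 306.05013570580826, 'fy': 306.05013570580826, 'cx': 257.31424456726774, 'cy': 185.58766302172282, 'position': array([ 0.48146399, -0.08911286,  0.49240113]), 'orientation': array([-1.49057930e+01,  1.95799382e-02,  8.10197924e+01]), 'shot': 5}
0.93 [ 5.637000e-01 -9.190000e-02  1.704176e+02  5.165680e+01 -1.002230e+01] [193.49836381 199.94629451 199.89451396]
0.91 [  0.3883  -0.3205 137.7839  41.5715 -83.0947] [193.58231993  98.43638915  29.77970065]
0.75 [ 4.854000e-01  1.332000e-01  1.371515e+02  4.244270e+01 -5.947040e+01] [  0.46826516 201.94287729 228.31617301]
4.4917
```

View pics/w1.png

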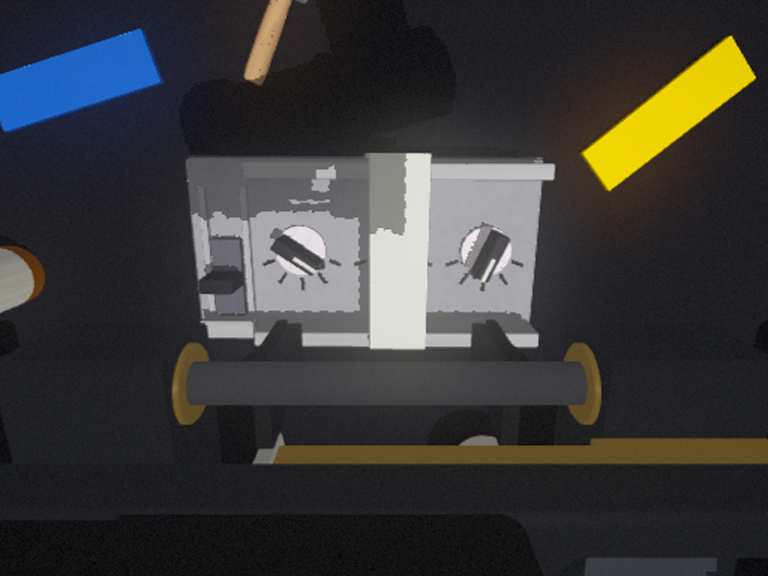

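Run:
```python
from h import *
env.goto([.5635,-.092,.16],down(-9.5))
env.move_straight([.5635,-.092,.096],rate=.08,force_limit=8)
print(env.read_state()["position"],env.read_state()["force"])
env.gripper_to(0.3,grasp_force=25)
s=env.read_state();print(s["opening"]*87,s["position"])
env.move_straight([.5635,-.092,.25],rate=.15)
s=env.read_state();print(s["opening"]*87,s["force"],s["clock"])
env.goto([.50,.345,.30],down(-8.1))
f=env.grab_frame("wrist"); save(f,"w2",s=1.2)
for t in("pile_top_mid","plate_mid"):
  for d in env.trace(f,t)[:3]: print(t,d["score"],rect(f,d["mask"],.032))
g=env.grab_frame("top")
for d in env.trace(g,"pile_top_mid")[:3]: print("top",d["score"],rect(g,d["mask"],.032))
print(env.read_state()["clock"])
```

```text
[ 0.56401557 -0.09198165  0.09655559] [-0.32349288 -0.62479217 -0.11326296]
49.154693807400776 [ 0.56371864 -0.0919972   0.09644028]
49.88095507267631 [ 0.44602903  0.31367137 -0.6463324 ] 7.7583
plate_mid 0.88 [  0.5104   0.343  246.164  145.9771  -8.277 ]
top 0.85 [  0.5724   0.3541 173.3204  51.5448  -7.2889]
9.6417
```

View pics/w2.png

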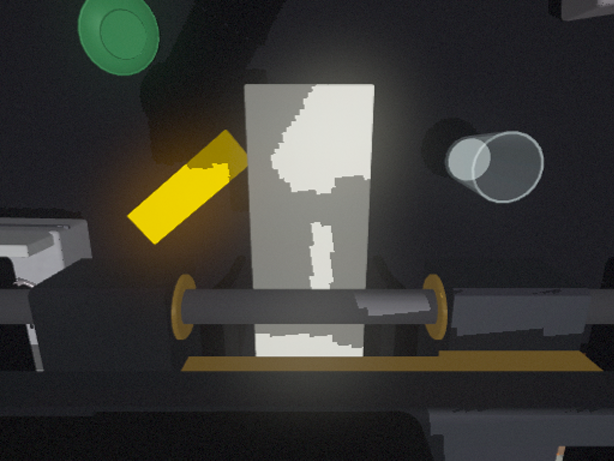

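Run:
```python
from h import *
P=[.575,.3555]
env.goto(P+[.12],down(-8))
env.move_straight(P+[.035],rate=.1)
hit=env.move_straight(P+[.0255],rate=.03,force_limit=5)
s=env.read_state();print(hit,s["position"],s["force"],s["clock"])
env.gripper_to(64/87)
env.move_straight(P+[.15],rate=.2)
env.goto([.48,-.10,.36],down(-9.5))
f=env.grab_frame("wrist"); save(f,"w3",(110,80,400,260),2.6)
g=env.grab_frame("top"); save(g,"t3",(100,150,220,240),6)
h=env.grab_frame("scene")
np.savez("w3.npz",**f)
for n,q in(("top",g),("scene",h)):
  for t in("pile_top_mid","plate_mid"):
    for d in env.trace(q,t)[:3]: print(n,t,round(d["score"],2),rect(q,d["mask"],.04))
for t in("dial_left","dial_middle","dial_right","bolt"):
    print(t,[(np.round(d["xyz"],3).tolist(),round(d["score"],2),np.round(proj(f,d["xyz"])).tolist()) for d in env.search_frame(f,t)[:4]])
print(env.read_state()["clock"])
```

```text
True [0.57579494 0.35505103 0.03159783] [-0.82316325 -0.86667784  5.22568922] 11.7083
top plate_mid 0.74 [  0.5711   0.3566 168.0324  50.866   -8.1013]
top plate_mid 0.62 [  0.4536   0.2341  63.2234  49.0068 -59.6465]
top plate_mid 0.56 [  0.3602  -0.3711 166.6912  49.4747 -84.5828]
scene pile_top_mid 0.18 [ 5.569000e-01 -1.168000e-01  3.495893e+02  2.130701e+02  7.994980e+01]
scene plate_mid 0.8 [  0.3803  -0.3899 167.4366  51.7736 -82.9972]
scene plate_mid 0.72 [  0.5779   0.3575 172.5673  56.0354  -8.1215]
scene plate_mid 0.57 [  0.5009   0.1776 173.0087  56.5696 -59.4481]
dial_left [([0.577, -0.014, 0.068], 0.77, [321.0, 205.0]), ([0.559, -0.099, 0.069], 0.24, [266.0, 202.0])]
dial_middle [([0.562, -0.097, 0.064], 0.73, [267.0, 203.0])]
dial_right [([0.55, -0.182, 0.077], 0.78, [211.0, 206.0]), ([0.576, -0.012, 0.068], 0.28, [322.0, 203.0])]
bolt [([0.556, -0.253, 0.07], 0.73, [168.0, 216.0]), ([0.576, -0.012, 0.064], 0.67, [321.0, 203.0]), ([0.536, -0.117, 0.062], 0.21, [252.0, 189.0])]
15.4583
```

View pics/w3.png

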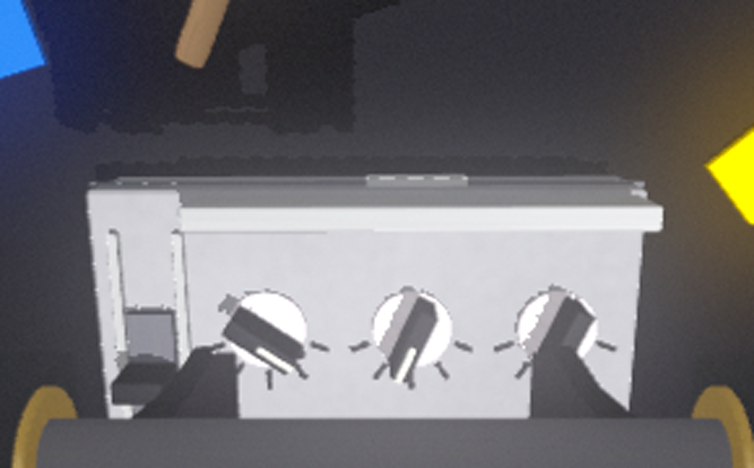

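View pics/t3.png

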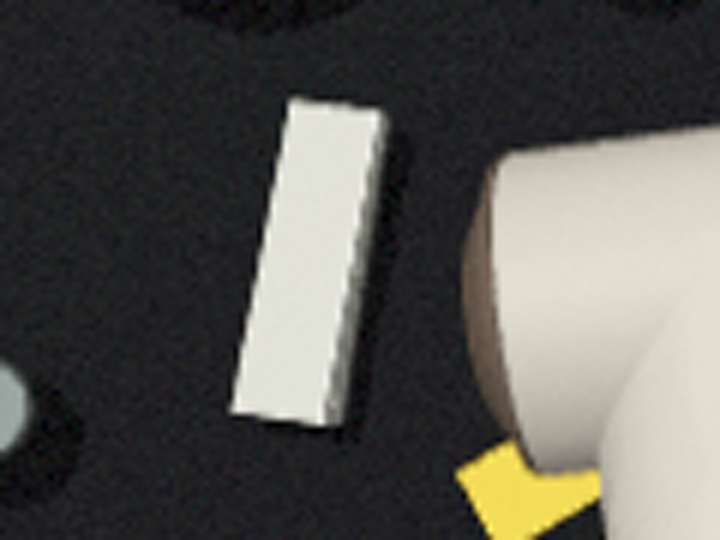

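```bash
cat > fit.py <<'E'
from h import *
from scipy.optimize import minimize
DY=[.115,.027,-.061]; ANG=np.array([1.2,.6,0,-.6,-1.2])
def W(c,x,y,z): # chest->world
    ca,sa=np.cos(c[2]),np.sin(c[2]); return np.array([c[0]+ca*x-sa*y,c[1]+sa*x+ca*y,z])
def samp(f,g,P):
    uv=np.array([proj(f,p) for p in P],np.float32); return cv2.remap(g,uv[None,:,0],uv[None,:,1],cv2.INTER_LINEAR)[0]
def fitchest(f,c0,vis=(0,1,2)):
    g=cv2.GaussianBlur(cv2.cvtColor(f["image"],cv2.COLOR_BGR2GRAY).astype(np.float32),(0,0),1.0)
    def cost(c):
        T=[];S=[]
        for k in vis:
            for a in ANG:
                for r in(.031,.034,.037):
                    T.append(W(c,r*np.cos(a),DY[k]+r*np.sin(a),.06))
                    for b in(-.25,.25): S.append(W(c,r*np.cos(a+b),DY[k]+r*np.sin(a+b),.06))
        return samp(f,g,T).mean()-samp(f,g,S).mean()
    best=min((minimize(cost,np.array(c0)+[dx,dy,dt],method="Nelder-Mead",options=dict(initial_simplex=np.array(c0)+[dx,dy,dt]+np.array([[0,0,0],[.004,0,0],[0,.004,0],[0,0,.03]]))) for dx in(-.006,0,.006) for dy in(-.006,0,.006) for dt in(-.02,.02)),key=lambda r:r.fun)
    return best.x,best.fun
def dial(f,c,k):
    g=cv2.GaussianBlur(cv2.cvtColor(f["image"],cv2.COLOR_BGR2GRAY).astype(np.float32),(0,0),.7)
    R_=np.linspace(.008,.020,7); res=[]
    for a in np.arange(-1.4,1.41,.02):
        pt=lambda r,o:W(c,r*np.cos(a)-o*np.sin(a),DY[k]+r*np.sin(a)+o*np.cos(a),.097)
        L=samp(f,g,[pt(r,0) for r in R_]); S=samp(f,g,[pt(r,o) for r in R_ for o in(-.004,.004)]); B=samp(f,g,[pt(-r,o) for r in R_ for o in(-.004,0,.004)])
        res.append((L.mean()-S.mean()-.5*S.mean()-.5*B.mean(),a))
    return max(res)
E
python3 - <<'E'
from fit import *
env.goto([.57,-.10,.33],down(-9.5))
f=env.grab_frame("wrist"); 
c,v=fitchest(f,[.5665,-.124,np.radians(-9.5)])
print(c,np.degrees(c[2]),v)
print([dial(f,c,k) for k in range(3)])
import pickle; pickle.dump((f,c),open("c.pkl","wb"))
im=cv2.resize(f["image"],None,fx=3,fy=3,interpolation=cv2.INTER_CUBIC)
def pt(p,col): u,v=proj(f,p); cv2.circle(im,(int(3*u+1),int(3*v+1)),2,col,-1)
for k in range(3):
    a=dial(f,c,k)[1]
    for t in ANG: pt(W(c,.034*np.cos(t),DY[k]+.034*np.sin(t),.06),(0,0,255))
    pt(W(c,0,DY[k],.097),(0,255,0)); pt(W(c,.022*np.cos(a),DY[k]+.022*np.sin(a),.097),(0,255,0))
pt(W(c,0,-.13,.104),(255,0,255))
for y in(-.165,.165):
  for x in(-.085,.085): pt(W(c,x,y,.06),(255,255,0))
u,v=np.array(proj(f,W(c,0,0,.06)))*3; u,v=int(u),int(v)
cv2.imwrite("pics/w4.png",im[max(0,v-260):v+260,max(0,u-390):u+390])
print([np.round(np.degrees(0))]); print(env.read_state()["clock"])
E
```

```text
[ 0.56359538 -0.12324233 -0.16199936] -9.281879721017958 -64.30549621582031
[(np.float32(-7.8223953), np.float64(-0.41999999999999904)), (np.float32(4.7518272), np.float64(-0.41999999999999904)), (np.float32(5.8797226), np.float64(0.9800000000000022))]
[np.float64(0.0)]
15.975
```

View pics/w4.png

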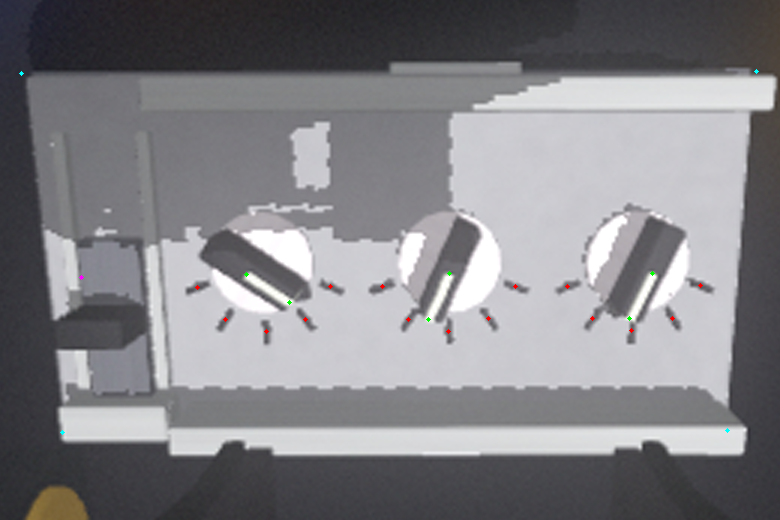

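```bash
cat > turn.py <<'E'
from fit import *
import pickle
C=pickle.load(open("c.pkl","rb"))[1]; CY=np.degrees(C[2])
def turn(k,a0,a1):
    p=W(C,0,DY[k],0)[:2].tolist(); 
    env.gripper_to(38/87)
    env.goto(p+[.15],down(CY+np.degrees(a0)))
    if env.move_straight(p+[.071],rate=.1,force_limit=6): print("HIT",env.read_state()["position"],env.read_state()["force"]); 
    env.gripper_to(0.0,grasp_force=40)
    s=env.read_state();print(k,"grip mm",s["opening"]*87,s["position"]-np.array(p+[.071]))
    for a in np.linspace(a0,a1,4)[1:]: env.goto(p+[.071],down(CY+np.degrees(a)))
    env.dwell(.15); s=env.read_state();print("turned",s["tool_rot"][2]-CY,s["wrist_torque"],s["force"])
    env.gripper_to(38/87)
    env.move_straight(p+[.15],rate=.2)
E
python3 - <<'E'
from turn import *
turn(2,.98,0.0)
env.goto([.57,-.10,.33],down(-9.5))
f=env.grab_frame("wrist"); print([dial(f,C,k) for k in range(3)]); save(f,"w5",(80,20,440,260),2)
print(env.read_state()["clock"])
E
```

```text
2 grip mm 11.73736934507957 [-0.00037128  0.00031954  0.00020905]
turned 0.15592461980474148 [-0.69576427  0.64864324  0.00696112] [-1.71892093 -1.53133775  4.33500407]
[(np.float32(-8.870411), np.float64(-0.41999999999999904)), (np.float32(-1.3275146), np.float64(-0.41999999999999904)), (np.float32(9.245811), np.float64(1.3322676295501878e-15))]
22.85
```

View pics/w5.png

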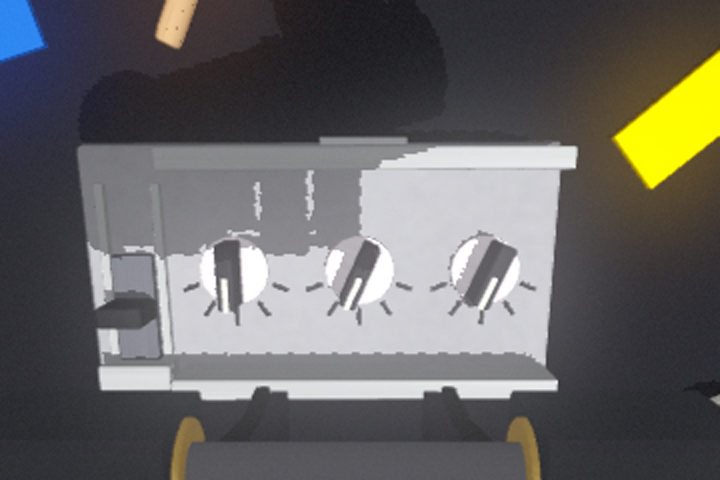

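Run:
```python
from turn import *
turn(1,-.41,-1.2)
turn(0,-.43,.6)
env.goto([.57,-.14,.33],down(-9.5))
f=env.grab_frame("wrist"); print([dial(f,C,k) for k in range(3)]); save(f,"w6",(80,20,440,260),2)
for a in env.search_frame(f,"bolt")[:3]: print(a, proj(f,a["xyz"]))
for a in env.trace(f,"bolt")[:2]:
    m=a["mask"]; ys,xs=np.nonzero(m); print(a["score"],xs.min(),xs.max(),ys.min(),ys.max())
ca,sa=np.cos(C[2]),np.sin(C[2])
for x in(.0,.01,.02,.03,.04): print(x,[np.round((np.array(proj(f,W(C,x,-.13,z)))-[80,20])*2) for z in(.068,.104)])
print(env.read_state()["clock"])
```

```text
1 grip mm 11.755021660840695 [-0.00034006 -0.0006087   0.00021912]
turned -68.57285861741342 [-1.77593714  0.64192254 -0.01595206] [-3.33461812 -4.74585897  4.10763274]
0 grip mm 11.549130734759853 [-0.00043602 -0.00053844  0.00024664]
turned 34.16033698811133 [-0.59373699  1.04575157  0.03216019] [-4.26089932 -2.79868568  6.1133622 ]
[(np.float32(8.5137825), np.float64(0.6000000000000019)), (np.float32(-11.605984), np.float64(-1.1999999999999997)), (np.float32(19.788525), np.float64(0.02000000000000135))]
{'xyz': [0.5625, -0.2528, 0.072], 'score': 0.77} (np.float64(175.44809651469131), np.float64(165.20721399863328))
{'xyz': [0.5568, -0.1821, 0.066], 'score': 0.5} (np.float64(225.106484351111), np.float64(152.27756418951788))
0.94 157 188 142 194
0.0 [array([188., 261.]), array([173., 269.])]
0.01 [array([189., 275.]), array([174., 285.])]
0.02 [array([190., 290.]), array([175., 300.])]
0.03 [array([191., 304.]), array([176., 315.])]
0.04 [array([192., 317.]), array([177., 330.])]
34.0167
```

View pics/w6.png

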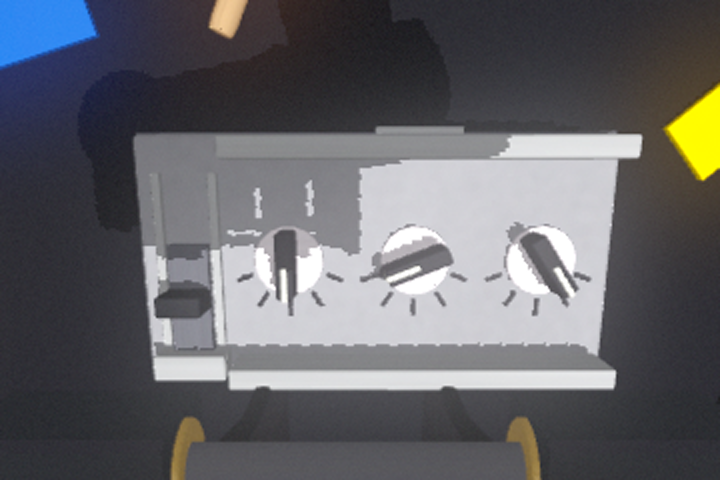

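Run:
```python
from turn import *
y=CY+90
P=lambda x,z:W(C,x,-.13,z).tolist()
env.gripper_to(32/87)
env.goto(P(.025,.17),down(y))
if env.move_straight(P(.025,.088),rate=.1,force_limit=6): print("HIT",env.read_state()["position"],env.read_state()["force"])
env.gripper_to(0.0,grasp_force=25)
s=env.read_state(); print("grip",s["opening"]*87,s["position"]-np.array(P(.025,.088)))
hit=env.move_straight(P(-.032,.088),rate=.04,force_limit=18)
s=env.read_state(); print(hit,s["position"]-np.array(P(.025,.088)),s["force"],s["opening"]*87)
env.gripper_to(40/87)
env.move_straight(P(-.025,.17),rate=.2)
env.goto([.53,-.15,.33],down(-9.5))
f=env.grab_frame("wrist"); print([dial(f,C,k) for k in range(3)]); save(f,"w7",(80,20,440,300),2)
for x in(.025,-.02,-.025): print(x,[np.round((np.array(proj(f,W(C,x,-.13,z)))-[80,20])*2) for z in(.068,.104)])
print(env.read_state()["clock"])
```

```text
grip 14.094778841815964 [-0.0009437   0.0001219   0.00038447]
True [-0.05037947  0.00822562  0.00038808] [-0.09311213  0.50822245  1.6558927 ] 13.550005824430476
[(np.float32(12.206638), np.float64(0.6200000000000019)), (np.float32(-23.019993), np.float64(-1.1999999999999997)), (np.float32(-11.583576), np.float64(-0.019999999999998685))]
0.025 [array([218., 346.]), array([206., 361.])]
-0.02 [array([214., 285.]), array([202., 295.])]
-0.025 [array([214., 278.]), array([201., 287.])]
41.6417
```

View pics/w7.png

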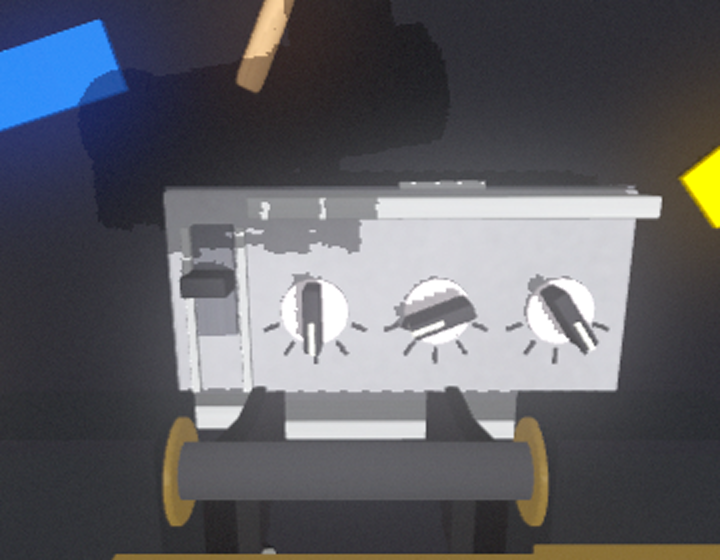

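Run:
```python
from h import *
env.goto([.57,.30,.33],down(-8))
f=env.grab_frame("wrist"); save(f,"w8",(130,20,460,300),2)
for t in("plate_mid","pile_top_mid"):
  for d in env.trace(f,t)[:2]: print(t,d["score"],rect(f,d["mask"],.04),rect(f,d["mask"],.032))
g=env.grab_frame("top")
for t in("beaker","bottle","jar"): print(t,[np.round(d["xyz"],3) for d in env.search_frame(g,t)[:1]])
print(env.read_state()["clock"])
```

```text
plate_mid 0.84 [  0.4884   0.2021 159.9059  49.1263 -58.5394] [  0.4882   0.2002 162.7308  49.9942 -58.5394]
plate_mid 0.79 [  0.5751   0.3575 172.5767  52.7339  -7.8597] [  0.5764   0.3584 175.6255  53.6656  -7.8597]
beaker [array([ 0.558, -0.178,  0.067])]
bottle [array([ 0.532, -0.494,  0.094])]
jar [array([0.752, 0.184, 0.084])]
43.65
```

View pics/w8.png

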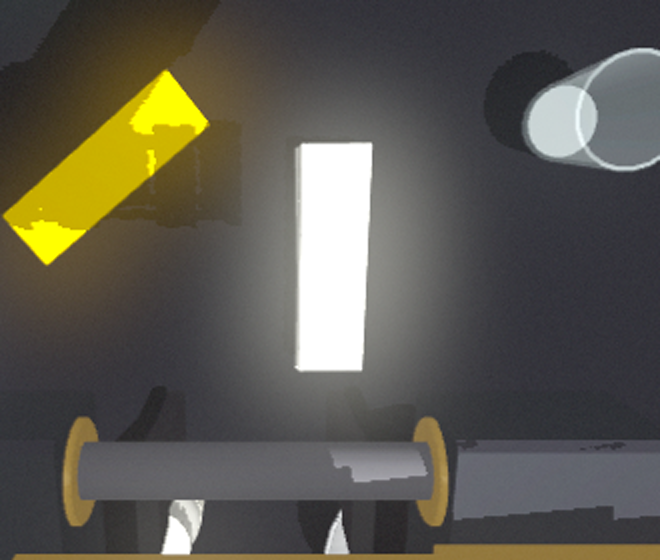

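```bash
python3 -c "
from workcell import env
env.close_job()"
```

```text
the job is handed in; nothing more can be done
```

I laid the white plate on the pile, set the dials to 2-5-3, and then drew the bolt to its stop. I handed the job in at about 44 s of the 67 s allowed. The hand-in reports no verdict.

**Last checks**
- **Plate:** its centre measured (0.575, 0.3575) at -7.9°. I had measured the pile at about (0.575, 0.3555) at -8° before placing. In the final close-up it looks flat and square.
- **Dials:** they read 0.62, -1.20 and -0.02 rad, against targets of 0.6, -1.2 and 0.
- **Bolt:** the tool moved about 51 mm with the handle held, then met resistance. The handle's image position agrees with fully drawn.
- **Bottle and jar:** both are within about 2 mm of their first positions. The arm never went near them.
- **Robot:** it was clear of everything, at 0.33 m height.

**What failed or disagreed**
- **Placing height:** the lowering stopped on its 5 N limit about 5 mm higher than I calculated, so the plate may have dropped a few millimetres or slid in the fingers. The later views show it seated.
- **Beaker:** in the last check the network reported a spot on the chest instead of the beaker. I only have the close-up, where it stands upright to one side of the pile, so I did not measure its final position.
- **Pile network:** it no longer found the pile's own top plate once covered. That plate's place on the block is inferred from the aligned edges.

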